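# Seat a keyed filter cell in a microscope lamp port and hold it home

## Task

Pick up the knurled filter cell from the rubber mat and put its spigot down into the lamp port on the microscope foot. Turn the knurled collar until the keyway hidden in the spigot drops over the pin inside the port, then push the cell fully home against the spring, collar flush on the port. Finish while still gripping it and pressing it home, do not let go; leave the oil bottle, the objective and the slide box where they stand.

Things in the scene. Friction and masses are not known exactly. Their poses are not given: they have to be found in the camera images.
- cell: Filter cell, bare aluminium, about 90 g, 36 mm high, upright on the mat. Solid knurled collar, 50 mm diameter, 20 mm high (16 to 36 mm above the underside), window in its top; below it a spigot, 30 mm diameter, 16 mm long. Origin: centre of the spigot's underside, z up along the axis, x towards the keyway; a small black raised index bar on the collar's top, near the rim, is above the keyway
- collar (a point): Point on the cell's axis in the plane of the collar's underside (16 mm above the cell's origin), axes as the cell's; comes to the port's mouth when the cell is home. The keyway, hidden under the collar on the spigot's +x side, is 8 mm wide, 7 mm deep, open at the underside and runs the spigot's whole length; it passes when within about 0.1 rad of the pin
- port_mouth (a point): Centre of the upper rim of the lamp port: a black upright tube on the microscope foot, outer diameter 44 mm, bore 33.2 mm with a 2 mm chamfer, rim 84 mm above the bench and 34 mm above the foot. z up; +x towards the foot's column stub; -x towards the small steel thumbscrew low on the tube (24 mm below the rim, sticking out 13 mm)
- pin_level (a point): Point on the port's axis, 8 mm below the mouth, level with the top of the hidden round pin (6 mm thick, 6 mm inwards from the bore's wall); axes as port_mouth. The pin's bearing is new each time: within 0.9 rad either side of port_mouth's -x (the thumbscrew), and is not in these poses: find it by turning the cell under light pressure. Off the pin's bearing, the collar stops 8 mm above the rim
- seat_level (a point): Point on the port's axis, 9.5 mm below the mouth: top of the sprung seat in the bore when free. It meets the spigot's underside while the collar is still 6.5 mm above the rim, pushing back with about 2.5 N, rising evenly to about 7 N with the collar home on the rim; let go, the cell rises again. Axes as port_mouth
- microscope: Cream microscope foot, stage and head taken off, fixed to the bench: 250 x 150 mm, top 50 mm above the bench. Origin on the bench under the port's axis; it runs from 80 mm before (-x) to 170 mm behind (+x) it. Column stub from 92 to 165 mm behind the axis, 131 mm high with its dovetail, 156 mm wide over its black focus knobs; axes as port_mouth
- mat: black rubber mat 200 x 200 x 3 mm, fixed on the bench; the cell stands on it. Origin: centre of its underside
- oil: small amber bottle with black cap, 32 mm diameter, 75 mm high, loose, to be left alone. Origin: centre of its underside
- objective: steel microscope objective standing on its wide end, 27 mm diameter, 46 mm high, loose, to be left alone. Origin: centre of its underside
- slidebox: grey plastic slide box 80 x 95 x 32 mm, loose, to be left alone. Origin: centre of its underside

How it is judged:
By the outcome, as a careful person would: the job done as asked, in the order asked, and still so for the second after the job is handed in, while the arm keeps its last pose, push and grip.
It also fails if it takes over 61 s, if anything falls off the work surface, if the arm or the gripper's body presses on something with over 40 N, if the wrist force passes 120 N, or if a joint passes its speed limit or range.

## Robot

A 6-joint arm with a two-finger parallel gripper is mounted at the origin on the work surface. World frame = base frame: x ahead of the robot, y to its left, z up, the work surface at z = 0. Lengths are in mm, angles in rad, forces in N, time in s.
With the tool pointing down it reaches from about 300 to 850 mm from the base axis. Payload 4.2 kg.
Tool frame: the origin (TCP) lies midway between the tips of the shut fingers; the grasp point (between the pads) lies 19 mm behind it; z points along the fingers, y is the line along which they close (so a half turn about z gives the same grasp; the last joint's range is limited). The gripper opens to 91 mm and grips with 3 to 60 N. Pads are 32 mm wide; open, the fingers measure 118 mm over their backs; the gripper's body (76 mm by 178 mm) begins 60 mm behind the grasp point.
Start: joints at [1.127, 0.32, 1.565, -0, 1.257, -0.02], TCP at [236.46, 524.147, 213.976] pointing down, gripper open.
Joint ranges: [-3.11, 3.11], [-0.84, 2.01], [0.21, 2.61], [-1.34, 4.49], [0.05, 2.63], [-2.56, 2.56]. Speed limits (rad/s): [2.57, 2.57, 3.14, 3.14, 3.14, 3.14].

## Interface

Orientations are given as a unit quaternion [x, y, z, w].
In Python, from station import robot gives the robot as it stands.
- The arm moves only by the shell command python3 -m creep 'ROWS'. ROWS is JSON, a list that holds one entry, the list of rows, each a list of 7 numbers: the turn, a rotation vector about the world's x, y, z in degrees, then the shift along the world's x, y, z in cm, then the opening, from 0 (shut) to 1 (fully open). A call has 1 to 12 rows; each row is the pose to reach, as a shift and turn from the pose commanded when the call began; what a row does not reach only later rows make up. A row lasts 1/8 s, in which the tool goes at most 62.5 mm and 10.7 degrees, less where a joint would pass 70% of its speed; a pose out of reach is approached as far as the arm can. A call with a gripper value outside its range is refused whole. The fingers move at their own pace and stop on an object; the grip force is fixed at half the most. Time passes only in rows, so rows that repeat a pose let the fingers close. It gives the time, the measured TCP pose, the force, the opening and the grip force at its end, in the units of the state.
- robot.get_obs(): the state, without advancing time (a new reading comes with each control period).
- robot.capture(name): name is "scene" or "side" or "wrist"; returns (picture, depth): 480x640x3 uint8, red, green, blue; 480x640 float32, mm along the optical axis (not along the pixel's ray), 0 where there is no reading.
- robot.camera_params(name): a dict with "K" (3x3 intrinsics, pixels), "R" (3x3) and "t" (3): a world point X has camera coordinates R X + t; the wrist camera has in their place "hand_eye" (4x4, takes a point from camera to tool coordinates, whose origin is the TCP and whose axes are the flange's). Camera axes: x right, y down, z forward; pixel columns grow to the right and rows downward; lengths in mm; the calibration is good to about 2 mm. The wrist camera is an equidistant fisheye: a pixel r from the principal point sees the ray r / f radians off the axis. A picture is of the moment at which its call begins: read the wrist's pose just before it. camera_params takes no time and is no camera call.
- robot.sign_off(): hands the job in; it is judged then, once.
The state is a dict: "t": time; "joint_pos": joint angles; "dq": joint speeds; "effort": joint torques, N m; "position": TCP position; "orientation": TCP orientation; "force": force on the tool from outside, world axes, zero at the start; "torque": the same for the moment, N m; "finger_gap": finger opening in mm; "finger_force": force on a finger pad.
Only numpy, scipy, OpenCV 4.12 (cv2) and the standard library are available. Lean on these libraries where they do the work, as an engineer would, in place of code of your own. Each camera call takes 0.05 s, during which the arm holds its last target. There are 200 camera calls.

## Working session

There is one attempt and no reset: what is moved stays moved. The work goes in short steps, Python scripts to look and compute and a shell command to move; the robot and the scene stay as the last step left them, time stands still between calls to the robot, and variables do not carry over. Pictures are saved under pics/ and viewed, at most 10 in all, crops included, and the job is handed in when it is done.

```bash
ls; mkdir -p pics; python3 - <<'E'
from station import robot
import cv2,numpy as np
ims=[]
for n in("scene","side"):
    p,d=robot.capture(n); np.savez(f"pics/{n}0.npz",p=p,d=d); cv2.imwrite(f"pics/{n}0.png",p[...,::-1])
    c=robot.camera_params(n); print(n,np.round(c["K"],1).tolist(),np.round(c["R"],3).tolist(),np.round(c["t"]).tolist())
o=robot.get_obs();print(o["t"],o["position"],o["orientation"],o["force"],o["finger_gap"])
c=robot.camera_params("wrist");print(c)
p,d=robot.capture("wrist");cv2.imwrite("pics/w0.png",p[...,::-1])
E
```

```text
pics
scene [[580.7, 0.0, 317.9], [0.0, 580.7, 239.3], [0.0, 0.0, 1.0]] [[0.536, 0.844, -0.014], [0.526, -0.347, -0.776], [-0.661, 0.408, -0.63]] [-254.0, -235.0, 1652.0]
side [[552.8, 0.0, 309.3], [0.0, 552.8, 233.7], [0.0, 0.0, 1.0]] [[0.778, -0.628, -0.001], [-0.434, -0.537, -0.723], [0.454, 0.563, -0.691]] [-457.0, 280.0, 1166.0]
0.1 [236.27521997 523.7402261  213.22165177] [ 2.10319511e-01  9.77632395e-01 -7.56464083e-04 -1.78591320e-04] [ 0.39310384 -0.6852547   0.54861399] 91.00033967471482
{'K': array([[371.64829954,   0.        , 318.79400446],
       [  0.        , 371.64829954, 234.00637732],
       [  0.        ,   0.        ,   1.        ]]), 'hand_eye': array([[-6.31806009e-04, -9.58574958e-01, -2.84839694e-01,
         8.05249125e+01],
       [ 9.99999739e-01, -5.05893181e-04, -5.15620935e-04,
         4.53575553e-01],
       [ 3.50162857e-04, -2.84839946e-01,  9.58575027e-01,
        -1.71055394e+02],
       [ 0.00000000e+00,  0.00000000e+00,  0.00000000e+00,
         1.00000000e+00]])}
```

View pics/scene0.png

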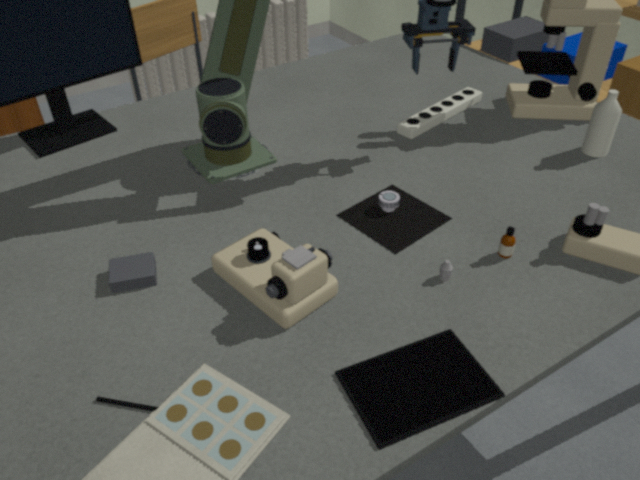

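View pics/side0.png

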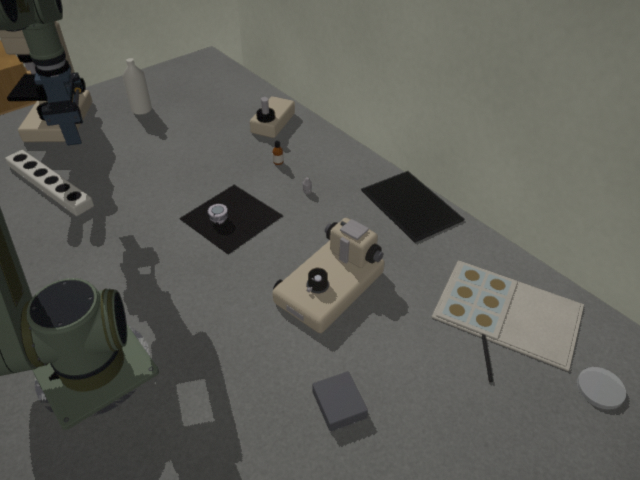

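The scene view shows the cell at about (389,198) and the port rim at (258,243). In the side view they are at (218,211) and (318,274). The column lies to the right of and behind the port. Next I triangulate these points.

```bash
cat > h.py <<'E'
from station import robot
import cv2,numpy as np
from scipy.spatial.transform import Rotation as Ro
def ray(n,uv):
    c=robot.camera_params(n); R=np.array(c["R"]);t=np.array(c["t"])
    d=R.T@np.linalg.inv(c["K"])@np.array([*uv,1.]); return -R.T@t,d/np.linalg.norm(d)
def tri(rs):
    A=sum(np.eye(3)-np.outer(d,d) for o,d in rs);b=sum((np.eye(3)-np.outer(d,d))@o for o,d in rs)
    X=np.linalg.solve(A,b); return X,[np.linalg.norm(np.cross(X-o,d)) for o,d in rs]
def onz(r,z): o,d=r; return o+d*(z-o[2])/d[2]
def wray(uv,obs):
    c=robot.camera_params("wrist");K=c["K"];H=c["hand_eye"]
    x=(uv[0]-K[0,2])/K[0,0];y=(uv[1]-K[1,2])/K[1,1];r=np.hypot(x,y)+1e-12
    d=np.array([np.sin(r)*x/r,np.sin(r)*y/r,np.cos(r)])
    R=Ro.from_quat(obs["orientation"]).as_matrix()
    return R@H[:3,3]+obs["position"],R@H[:3,:3]@d
def wproj(X,obs):
    c=robot.camera_params("wrist");K=c["K"];H=c["hand_eye"]
    R=Ro.from_quat(obs["orientation"]).as_matrix()
    p=H[:3,:3].T@(R.T@(np.asarray(X)-obs["position"])-H[:3,3])
    a=np.arctan2(np.hypot(p[0],p[1]),p[2]);q=p[:2]/np.hypot(p[0],p[1])*a
    return K[0,0]*q[0]+K[0,2],K[1,1]*q[1]+K[1,2]
E
python3 - <<'E'
from h import *
def s(n,u):return ray(n,u)
for k,a,b in(("celltop",(389,196),(218,209)),("rim",(258,242),(318,273)),("coltop",(298,257),(355,230)),("oilcap",(510,231),(278,145)),("obj",(446,263),(307,181)),("box",(132,263),(339,387))):
    X,e=tri([s("scene",a),s("side",b)]);print(k,X.round(1),np.round(e,1))
for n,b in(("scene",[(389,196),(258,242)]),("side",[(218,209),(318,273)])):
    im=cv2.imread(f"pics/{n}0.png")
    cv2.imwrite(f"pics/{n}c.png",np.hstack([cv2.resize(im[v-35:v+35,u-35:u+35],(390,390),interpolation=2) for u,v in b]))
a=cv2.imread("pics/scenec.png");b=cv2.imread("pics/sidec.png");cv2.imwrite("pics/c.png",cv2.resize(np.vstack([a,b]),(600,600)))
E
```

```text
celltop [452.9 219.5  42.6] [0. 0.]
rim [ 486.6 -154.8   88.8] [0.6 0.6]
coltop [ 615.1 -132.9  129.3] [1. 1.]
oilcap [732.6 329.6  68. ] [2. 2.]
obj [713.4 168.   40.4] [1.2 1.2]
box [ 352.1 -386.3   46.7] [3. 3.]
```

View pics/c.png

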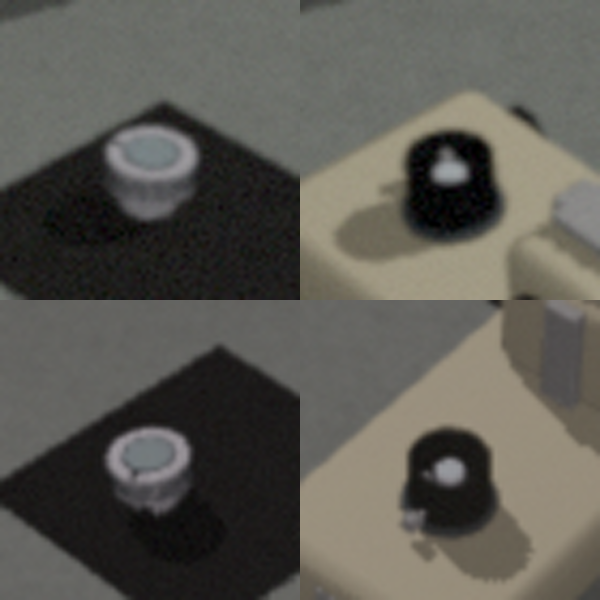

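The crops show the cell top centred at scene (389.5,197) and side (217.5,210.5). The index bar is on its left in the scene view and lower-left in the side view. The rim centre is at about scene (258,244) and side (318,274.6), with the thumbscrew at side (310,289). I move above the cell.

```bash
python3 -m creep '[[[0,0,0,3.6,-5,-1,1],[0,0,0,7.2,-10,-2,1],[0,0,0,10.8,-15,-3,1],[0,0,0,14.4,-20,-4,1],[0,0,0,18,-25,-5,1],[0,0,0,21.6,-30.4,-6,1],[0,0,0,21.6,-30.4,-6,1],[0,0,0,21.6,-30.4,-6,1]]]'
python3 - <<'E'
from h import *
for k,a,b in(("celltop",(389.5,196.7),(217.5,210.4)),("index",(381.5,195.1),(214.5,214.1)),("rim",(257.8,243.9),(318,274.6))):
    X,e=tri([ray("scene",a),ray("side",b)]);print(k,X.round(1),np.round(e,1))
o=robot.get_obs();p,d=robot.capture("wrist");np.savez("pics/w1.npz",p=p,pos=o["position"],q=o["orientation"])
print(o["t"],o["position"],o["orientation"],o["joint_pos"])
im=p[...,::-1].copy();u,v=map(int,wproj([453,219.5,39],o));print(u,v)
u=min(max(u,110),530);v=min(max(v,110),370)
np.save("pics/w1off.npy",[u-110,v-110]);print(u-110,v-110)
cv2.imwrite("pics/w1c.png",cv2.resize(im[v-110:v+110,u-110:u+110],(594,594),interpolation=2))
E
```

```text
t: 1.15
position: [452.3, 220.1, 153.8]
orientation: [0.211, 0.978, 0.0, -0.0]
force: [-0.7, 0.1, -0.8]
finger_gap: 91.4
finger_force: 0.0
celltop [451.6 221.8  37.9] [1. 1.]
index [436.1 210.   39.8] [0.5 0.5]
rim [ 486.3 -155.4   83.9] [0.4 0.4]
1.15 [452.29918751 220.1299735  153.81301946] [ 2.10896461e-01  9.77508323e-01  9.47958284e-05 -3.89600919e-04] [ 4.29667264e-01  2.56235072e-01  1.81814822e+00  7.05978289e-04
  1.06771990e+00 -7.16485641e-01]
318 229
208 119
```

View pics/w1c.png

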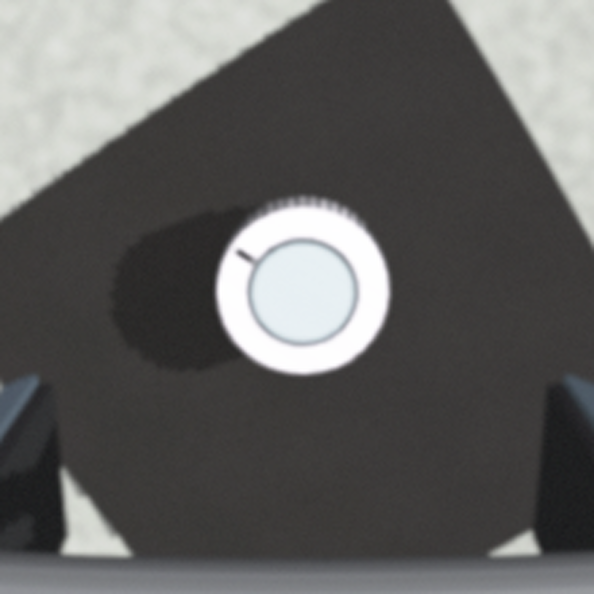

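The wrist view shows the collar centre at crop (303,291) and the index bar at (246,257), a bearing of about -145°.

```bash
python3 - <<'E'
from h import *
f=np.load("pics/w1.npz");o=dict(position=f["pos"],orientation=f["q"]);off=np.array([208,119])
g=cv2.cvtColor(f["p"],cv2.COLOR_RGB2GRAY)[119:339,208:428]
m=(g>200).astype(np.uint8);m[:, :70]=0;m[:,150:]=0;m[:65]=0;m[145:]=0
c=max(cv2.findContours(m,0,2)[0],key=cv2.contourArea);e=cv2.fitEllipse(c);print(e)
P=onz(wray(np.array(e[0])+off,o),39);I=onz(wray(np.array([246,257])/2.7+off,o),39)
print(P,I,np.degrees(np.arctan2(*(I-P)[1::-1])),P-o["position"])
X,er=tri([wray(np.array(e[0])+off,o),ray("scene",(389.5,196.7)),ray("side",(217.5,210.4))]);print(X,er)
E
```

```text
((111.80764770507812, 106.85546875), (60.795692443847656, 62.20317077636719), 74.38976287841797)
[450.5266085  222.15653533  39.        ] [435.03527444 211.18841425  39.        ] -144.70087416854196 [  -1.77257901    2.02656183 -114.81301946]
[451.2945851  221.97852485  37.69963522] [np.float64(0.43125067088233754), np.float64(1.0067219140367973), np.float64(1.0412892107343699)]
```

```bash
python3 -m creep '[[[0,0,0,-0.15,0.2,-5,1],[0,0,0,-0.15,0.2,-10,1],[0,0,0,-0.15,0.2,-13,1],[0,0,0,-0.15,0.2,-14.1,1],[0,0,0,-0.15,0.2,-14.1,1],[0,0,0,-0.15,0.2,-14.1,0],[0,0,0,-0.15,0.2,-14.1,0],[0,0,0,-0.15,0.2,-14.1,0],[0,0,0,-0.15,0.2,-14.1,0],[0,0,0,-0.15,0.2,-14.1,0],[0,0,0,-0.15,0.2,-14.1,0],[0,0,0,-0.15,0.2,-14.1,0]]]'
```

```text
t: 2.7
position: [451.0, 222.1, 13.2]
orientation: [0.21, 0.978, 0.0, 0.0]
force: [-0.5, -1.3, 3.4]
finger_gap: 49.5
finger_force: 30.0
```

```bash
python3 -m creep '[[[0,0,0,0,0,5,0],[0,0,0,0,0,10,0],[0,0,0,1,-4,14,0],[0,0,0,2.6,-10,14.7,0],[0,0,0,4.2,-16,14.7,0],[0,0,0,5.8,-22,14.7,0],[0,0,0,7.4,-28,14.7,0],[0,0,0,9,-34,14.7,0],[0,0,0,10.8,-39.5,14.7,0],[0,0,0,10.8,-41,14.7,0],[0,0,0,10.8,-41,14.7,0],[0,0,0,10.8,-41,14.7,0]]]'
python3 - <<'E'
from h import *
o=robot.get_obs();p,d=robot.capture("wrist");np.savez("pics/w2.npz",p=p,pos=o["position"],q=o["orientation"])
print(o["t"],o["position"],o["orientation"],o["joint_pos"],o["force"],o["finger_gap"])
u,v=map(int,wproj([486.3,-155.4,84],o));print(u,v)
im=np.clip(p[...,::-1].astype(float)*1.0,0,255).astype(np.uint8)
y0,x0=max(v-60,0),max(u-60,0);print(x0,y0)
a=cv2.resize(im[y0:y0+120,x0:x0+120],(400,400),interpolation=2)
z=im[v-30:v+30,u-30:u+30];z=np.clip(z*3.0,0,255).astype(np.uint8)
b=cv2.resize(z,(400,400),interpolation=2)
cv2.imwrite("pics/w2c.png",np.hstack([a,b]))
E
```

```text
t: 4.2
position: [558.4, -186.3, 159.7]
orientation: [0.21, 0.978, 0.0, -0.001]
force: [0.0, -0.2, -1.0]
finger_gap: 49.4
finger_force: 30.0
4.2 [ 558.3606137  -186.26717702  159.72215631] [ 2.09791098e-01  9.77745933e-01  4.56513125e-04 -6.14576772e-04] [-3.41951262e-01  3.79563900e-01  1.61541992e+00  8.17166096e-04
  1.14794654e+00 -1.49036070e+00] [ 0.04971837 -0.2266363  -0.98649005] 49.442789445853016
316 130
256 70
```

View pics/w2c.png

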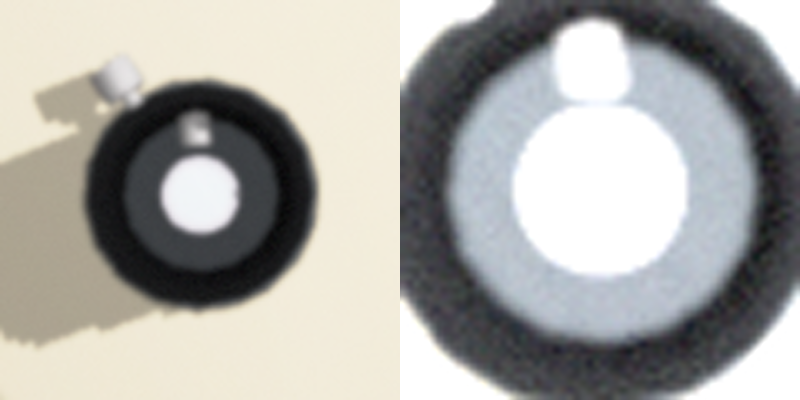

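The left crop shows the port centred at (201,193), the pin at about (196,130) and the thumbscrew at (121,79). I compute centre and bearings.

```bash
python3 - <<'E'
from h import *
f=np.load("pics/w2.npz");o=dict(position=f["pos"],orientation=f["q"]);off=np.array([256,70])
g=cv2.cvtColor(f["p"],cv2.COLOR_RGB2GRAY)[70:190,256:376]
m=(g<100).astype(np.uint8);c=max(cv2.findContours(m,0,2)[0],key=cv2.contourArea);c=cv2.convexHull(c)
(q,r)=cv2.minEnclosingCircle(c);e=cv2.fitEllipse(c);print(np.array(e[0])*3.33,e[1],q,r)
C=onz(wray(np.array((201,193))/3.333+off,o),84);C2=onz(wray(np.array((201.5,194))/3.333+off,o),74.5)
T=onz(wray(np.array((121,79))/3.333+off,o),60);pin=onz(wray(np.array((196,130))/3.333+off,o),74)
print("rim",C,"seat",C2);b=lambda a,c:(np.degrees(np.arctan2(a[1]-c[1],a[0]-c[0])),np.hypot(*(a-c)[:2]))
print("thumb",b(T,C),"pin",b(pin,C),b(pin,C2))
print(tri([wray(np.array((201,193))/3.333+off,o),ray("scene",(257.8,243.9)),ray("side",(318,274.6))]))
ob=lambda:0
X=np.array([451.0,222.1,13.2]);print(tri([wray(np.array((201,193))/3.333+off,o),ray("side",(318,274.6))]))
E
```

```text
[197.63646034 193.72726971] (67.30523681640625, 68.8012466430664) (59.283721923828125, 58.063720703125) 34.495853424072266
rim [ 485.08260505 -154.63630364   84.        ] seat [ 485.30559089 -154.69080598   74.5       ]
thumb (np.float64(-169.66371647395871), np.float64(30.512299489725187)) pin (np.float64(160.45011152172876), np.float64(13.102045943217338)) (np.float64(160.55007242347116), np.float64(13.330435027339202))
(array([ 485.75231848, -155.06674207,   83.66188249]), [np.float64(0.7951417074307092), np.float64(0.23538594882457015), np.float64(0.9143177846893373)])
(array([ 485.7321468 , -155.18329386,   83.60198212]), [np.float64(0.8477393138152485), np.float64(0.8477393138155842)])
```

The pin bears 160.5°, 30° past the thumbscrew, so the cell needs about a -55° turn. I go above the port with -40° of turn and will finish the turn in the port under light pressure.

```bash
python3 -m creep '[[[0,0,-10,-3.5,1.5,0,0],[0,0,-20,-7.28,3.14,0,0],[0,0,-30,-7.28,3.14,-2,0],[0,0,-40,-7.28,3.14,-4,0],[0,0,-40,-7.28,3.14,-5.4,0],[0,0,-40,-7.28,3.14,-5.4,0],[0,0,-40,-7.28,3.14,-5.4,0]]]'
python3 - <<'E'
from h import *
o=robot.get_obs();print(o["position"],o["force"],o["joint_pos"])
ims=[]
for n,c in(("scene",(258,235)),("side",(318,265))):
    p,d=robot.capture(n);u,v=c;ims.append(cv2.resize(p[v-30:v+30,u-30:u+30,::-1],(400,400),interpolation=2))
cv2.imwrite("pics/k.png",np.hstack(ims))
E
```

```text
t: 5.12
position: [486.7, -156.3, 106.5]
orientation: [0.531, 0.847, 0.0, 0.001]
force: [0.4, 0.4, -1.3]
finger_gap: 49.0
finger_force: 30.0
[ 486.72820424 -156.34950971  106.51490916] [ 0.36155948  0.37762007 -1.25514084] [-3.33372326e-01  3.16417330e-01  1.86744765e+00  1.13961885e-04
  9.56572388e-01 -7.84088388e-01]
```

View pics/k.png

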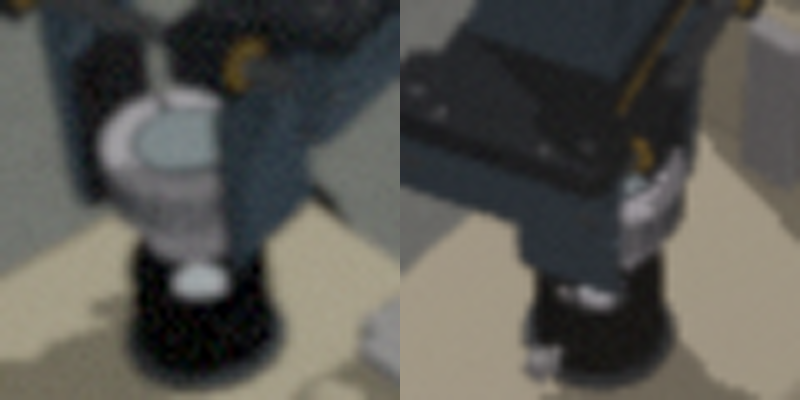

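The cell hangs upright over the port. The measured pose is about 1.1/1.4 mm off the aim, so I correct it and lower into the mouth.

```bash
python3 -m creep '[[[0,0,0,-0.11,0.14,-0.3,0],[0,0,0,-0.11,0.14,-0.6,0],[0,0,0,-0.11,0.14,-0.9,0],[0,0,0,-0.11,0.14,-1.2,0],[0,0,0,-0.11,0.14,-1.5,0],[0,0,0,-0.11,0.14,-1.6,0],[0,0,0,-0.11,0.14,-1.6,0],[0,0,0,-0.11,0.14,-1.6,0]]]'
```

```text
t: 6.22
position: [485.1, -155.1, 90.0]
orientation: [0.532, 0.847, 0.0, 0.0]
force: [-0.1, 0.7, -1.1]
finger_gap: 49.8
finger_force: 30.0
```

Spigot 4 mm in the bore with no side force. Lower onto the pin lightly.

```bash
python3 -m creep '[[[0,0,0,0,0,-0.15,0],[0,0,0,0,0,-0.3,0],[0,0,0,0,0,-0.4,0],[0,0,0,0,0,-0.45,0],[0,0,0,0,0,-0.45,0]]]'
```

```text
t: 6.85
position: [485.0, -155.0, 85.4]
orientation: [0.532, 0.847, 0.0, -0.0]
force: [0.4, 0.2, -1.3]
finger_gap: 49.5
finger_force: 30.0
```

```bash
python3 -m creep '[[[0,0,0,0,0,-0.05,0],[0,0,0,0,0,-0.1,0],[0,0,0,0,0,-0.1,0],[0,0,0,0,0,-0.1,0]]]'
```

```text
t: 7.35
position: [485.1, -155.1, 84.7]
orientation: [0.532, 0.847, 0.0, 0.0]
force: [-0.3, 0.9, 1.2]
finger_gap: 49.0
finger_force: 30.0
```

```bash
python3 -m creep '[[[0,0,0,0,0,-0.05,0],[0,0,0,0,0,-0.05,0],[0,0,0,0,0,-0.05,0]]]'
```

```text
t: 7.72
position: [485.2, -155.1, 84.1]
orientation: [0.532, 0.847, 0.0, 0.0]
force: [1.0, 0.8, 2.6]
finger_gap: 49.0
finger_force: 30.0
```

On the pin with a light push. Now turn toward the pin bearing.

```bash
python3 -m creep '[[[0,0,-3,0,0,0,0],[0,0,-6,0,0,0,0],[0,0,-9,0,0,-0.05,0],[0,0,-9,0,0,-0.05,0]]]'; python3 -m creep '[[[0,0,-2,0,0,0,0],[0,0,-4,0,0,0,0],[0,0,-6,0,0,0,0],[0,0,-6,0,0,-0.05,0],[0,0,-6,0,0,-0.05,0]]]'
```

```text
t: 8.22
position: [485.3, -155.2, 83.5]
orientation: [0.597, 0.803, 0.0, 0.0]
force: [-0.1, 0.3, 0.8]
finger_gap: 49.4
finger_force: 30.0
t: 8.85
position: [485.2, -155.1, 83.0]
orientation: [0.638, 0.77, 0.0, 0.0]
force: [1.2, -0.7, 3.0]
finger_gap: 49.3
finger_force: 30.0
```

```bash
python3 -m creep '[[[0,0,0,0,0,-0.1,0],[0,0,0,0,0,-0.15,0],[0,0,0,0,0,-0.15,0],[0,0,0,0,0,-0.15,0]]]'; python3 -m creep '[[[0,0,0,0,0,-0.1,0],[0,0,0,0,0,-0.15,0],[0,0,0,0,0,-0.15,0],[0,0,0,0,0,-0.15,0]]]'
```

```text
t: 9.35
position: [485.2, -155.1, 81.6]
orientation: [0.638, 0.77, 0.0, 0.0]
force: [1.2, -0.6, 3.3]
finger_gap: 49.2
finger_force: 30.0
t: 9.85
position: [485.2, -155.1, 80.1]
orientation: [0.638, 0.77, 0.0, 0.0]
force: [0.1, -0.3, 3.8]
finger_gap: 49.4
finger_force: 30.0
```

The force follows the spring, so the key has dropped in. Push home.

```bash
python3 -m creep '[[[0,0,0,0,0,-0.1,0],[0,0,0,0,0,-0.2,0],[0,0,0,0,0,-0.2,0],[0,0,0,0,0,-0.2,0]]]'; python3 -m creep '[[[0,0,0,0,0,-0.1,0],[0,0,0,0,0,-0.1,0],[0,0,0,0,0,-0.1,0]]]'
```

```text
t: 10.35
position: [485.2, -155.1, 78.2]
orientation: [0.638, 0.77, 0.0, 0.0]
force: [1.1, 0.9, 6.0]
finger_gap: 49.2
finger_force: 30.0
t: 10.72
position: [485.2, -155.1, 78.1]
orientation: [0.638, 0.77, 0.0, 0.0]
force: [-1.7, 0.5, 13.1]
finger_gap: 49.7
finger_force: 30.0
```

The cell stopped hard at 78.1 mm (78.2 expected) with the force up to 13 N. I let it settle and check by camera.

```bash
python3 -m creep '[[[0,0,0,0,0,0,0],[0,0,0,0,0,0,0],[0,0,0,0,0,0,0],[0,0,0,0,0,0,0]]]'
python3 - <<'E'
from h import *
ims=[]
for n,c in(("scene",(258,240)),("side",(318,270))):
    p,d=robot.capture(n);u,v=c;ims.append(cv2.resize(p[v-30:v+30,u-30:u+30,::-1],(400,400),interpolation=2))
cv2.imwrite("pics/k2.png",np.hstack(ims))
E
```

```text
t: 11.22
position: [485.2, -155.1, 78.1]
orientation: [0.638, 0.77, 0.0, 0.0]
force: [-1.2, -1.1, 12.9]
finger_gap: 49.1
finger_force: 30.0
```

View pics/k2.png

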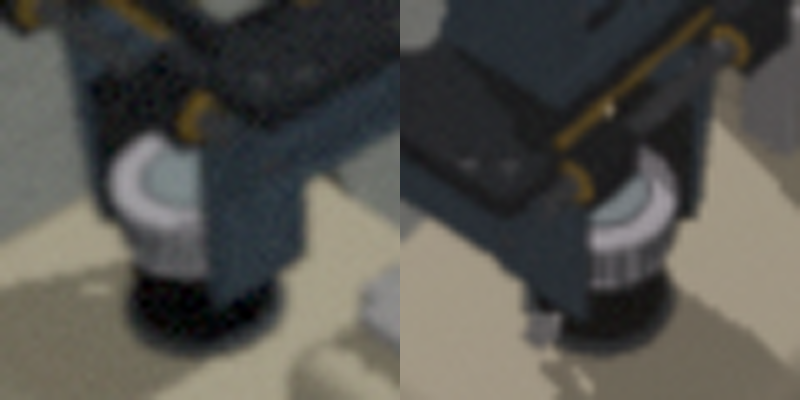

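Both views show the collar sitting directly on the tube rim with no spigot visible, and the gripper still pressing.

```bash
python3 -c "
from station import robot
print(robot.sign_off())"
```

```text
the job is handed in; nothing more can be done
None
```

The filter cell is keyed over the pin and pressed fully home with the collar flush on the port, still gripped and held at about 13 N when I handed the job in at about 11.3 s; the arm went nowhere near the oil bottle, objective or slide box.

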